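Pack the low supply carton and close the storage box

ROBOT

A 6-joint arm with a two-finger parallel gripper is mounted at the origin on the work surface. World frame = base frame: x ahead of the robot, y to its left, z up, the work surface at z = 0. Lengths are in m, angles in degrees, forces in N, time in s.
With the tool pointing down it reaches from about 0.4 to 0.825 m from the base axis. Payload 7 kg.
Tool frame: the origin (TCP) lies midway between the tips of the shut fingers; the grasp point (between the pads) lies ctrl.tcp_to_grasp behind it (ctrl.tcp_to_grasp is the distance from the TCP to the grasp point, in m); y points along the fingers, z is the direction in which the jaws open and shut, and the axes are right-handed (so a half turn about y gives the same grasp; the last joint's range is limited). The gripper opens to 88 mm and grips with 3 to 60 N. Pads are 19 mm wide; open, the fingers measure 130 mm over their backs; the gripper's body (78 mm by 193 mm) begins 47 mm behind the grasp point.
Start: joints at [93.169, 20.546, 0.682, 0, -70.136, -16.507], TCP at [0.156, 0.657, 0.227] pointing down, gripper open.
Joint ranges: [-176.03, 176.03], [-82.01, 121.73], [-58.28, 71.71], [-173.87, 95.51], [-174.79, -0.11], [-173.66, 173.66]. Speed limits (degrees/s): [136.94, 136.94, 172.46, 180, 180, 180].

INTERFACE

Orientations are given as [roll, pitch, yaw] about the fixed x, y, z axes, in that order (R = Rz(yaw) Ry(pitch) Rx(roll)).
In Python, from plant import ctrl, snapshot, silhouettes gives the robot as it stands.
- The arm moves only by the shell command python3 -m pendant 'ROWS'. ROWS is JSON, a list that holds one entry, the list of rows, each a list of 7 numbers: the shift along the tool's x, y, z in cm, then the turn, a rotation vector about the tool's x, y, z in degrees, then the opening, from 0 (shut) to 1 (fully open). In form: [[[x, y, z, rx, ry, rz, hand], ...]]. A call has 1 to 12 rows; each row shifts and turns the commanded pose from where the row before left it, along the tool's axes as they then stand; what a row does not reach is not made up. A row lasts 1/12 s, in which the tool goes at most 41.7 mm and 7.16 degrees, less where a joint would pass 70% of its speed; a pose out of reach is approached as far as the arm can. A call with a gripper value outside its range is refused whole. The fingers move at their own pace and stop on an object; the grip force is fixed at half the most. Time passes only in rows, so rows that do not move let the fingers close. It gives the time, the measured TCP pose, the force and the opening at its end, in the units of the state.
- ctrl.get_obs(): the state, without advancing time (a new reading comes with each control period).
- snapshot(name): name is "scene" or "top" or "wrist"; returns a dict with "image" (384x512x3 uint8, red, green, blue), "camera_matrix" (3x3 intrinsics, pixels), "eye" and "orientation" of the camera in the world; the wrist camera has in their place "mount" (4x4, takes a point from camera to tool coordinates, whose origin is the TCP and whose axes are the tool frame's). Camera axes: x right, y down, z forward; pixel columns grow to the right and rows downward; lengths in m; the calibration is good to about 2 mm. The wrist camera is an equidistant fisheye: a pixel r from the principal point sees the ray r / f radians off the axis. A picture is of the moment at which its call begins: read the wrist's pose just before it. There is no depth.
- ctrl.close_job(): hands the job in, once; it reports no verdict.
Trained networks look in a picture, given as the dict that the camera call returned (one of the last four; its "shot" number tells which), for a name from the list of things; names that differ only in an ending like _2 or _b are one class to them, and where a whole thing is asked for, a point or a joint stands for the part that bears it (a point fixed in the world has none). Each returns a list of dicts, best first, with "confidence" (0 to 1); they miss things now and then, are a little off and sometimes report something else, mostly with a low value. They report only what shows in the picture. A call takes as long as a camera call. They do not tell look-alikes from the thing itself.
- silhouettes(picture, thing): "mask" (384x512 bool, what is visible of it) and "bbox" ([left, top, width, height] in pixels, round what is visible of it).
The state is a dict: "clock": time; "joint_pos": joint angles; "qvel": joint speeds; "tau": joint torques, N m; "tool_pos": TCP position; "orientation": TCP orientation; "force": force on the tool from outside, world axes, zero at the start; "moment": the same for the moment, N m; "opening": finger opening in m.
Only numpy, scipy, OpenCV 4.12 (cv2) and the standard library are available. Lean on these libraries where they do the work, as an engineer would, in place of code of your own. Each camera call takes 0.05 s, during which the arm holds its last target.

TASK

Of the two small white cartons that stand singly on the table, only the lower one fits in the open white storage box. Lay the low carton flat on the bottom of the box, the same way up as it lies now, then put the loose lid on the box, lined up with it, so that it drops home and sits flat on the rim all round. Leave the taller carton standing where it is.

Things in the scene. Friction and masses are not known exactly. Their poses are not given: they have to be found in the camera images.
- box_rim (a point): Centre of the mouth of the open storage box, at rim height (71 mm above the table). The box is white plastic, fixed to the table, 180 (along its x) x 150 (its y) x 71 mm high outside, walls and floor 5 mm thick, so 170 x 140 mm and 66 mm deep inside; it starts empty. z up.
- carton_center (a point): Centre of the low white carton with a grey printed band: rigid, 90 (along its x) x 56 (its y) x 42 mm high, 0.1 to 0.2 kg, loose on the table, z up. This point is 21 mm above its underside. It is to be packed.
- lid_grip (a point): In the grip bar of the loose white lid, which lies right way up. Plate 200 (its x) x 168 (y) x 6 mm; under it a step 144 x 114 x 6 mm that drops into the box mouth, 13 mm spare all round. On top, central, a solid grey bar 70 (x) x 18 (y) x 34 mm high. Point: 12 mm below bar top, 34 mm above the step's underside; 28 mm above box_rim when home. 0.2-0.33 kg. z up; long side goes along the box's x, either way.
- tall_center (a point): Centre of the tall white carton, same footprint (90 along x, 56 along y) and band as the low one but 85 mm high, too high for the box; loose, upright. This point is 42.5 mm above its underside. To be left standing where it is.
Things that resemble listed ones, but are neither listed nor needed, are in the scene too. What is shaped like the part that bears carton_center but black or purple is not meant.

How it is judged (in metres and radians):
On the way, in this order (a step that is already met when the one before it is completed fails the run):
1. the low carton lies flat on the bottom of the box (z of carton_center in the frame of box_rim between -0.051 and -0.039 m and x of carton_center in the frame of box_rim between -0.06 and 0.06 m and y of carton_center in the frame of box_rim between -0.055 and 0.055 m and angle between carton_center's own z axis and vertical below 0.17 rad and linear speed of carton below 0.02 m/s), for 0.2 s.
2. the lid sits home on the rim with the carton inside (z of carton_center in the frame of box_rim between -0.051 and -0.039 m and x of carton_center in the frame of box_rim between -0.06 and 0.06 m and y of carton_center in the frame of box_rim between -0.055 and 0.055 m and angle between carton_center's own z axis and vertical below 0.17 rad and z of lid_grip in the frame of box_rim between 0.025 and 0.031 m and horizontal distance between lid_grip and box_rim below 0.02 m and angle between lid_grip's own z axis and vertical below 0.03 rad and angle between the x axis of lid_grip and the x axis of box_rim, either way round below 0.21 rad), for 0.2 s.
At the end, for the whole second after the job is handed in: Low carton upright (10 degrees) on the box floor (height within 6 mm). Lid home: grip point 28 mm (within 3) above box_rim, level within 1.7 degrees, centred within 20 mm, lined up within 12 degrees. Both at rest; tall carton within 30 mm of its start (all of step 2 and linear speed of each of carton, lid below 0.02 m/s and distance of tall_center from where it was at the start of the episode below 0.03 m); the robot touches nothing.
It fails at once if the tall carton is tipped or moved off by more than 30 mm (angle between tall_center's own z axis and vertical above 0.3 rad or distance of tall_center from where it was at the start of the episode above 0.03 m).
It also fails if it takes over 72 s, if anything falls off the work surface, if the arm or the gripper's body presses on something with over 40 N, if the wrist force passes 120 N, or if a joint passes its speed limit or range.

## Working session

There is one attempt and no reset: what is moved stays moved. The work goes in short steps, Python scripts to look and compute and a shell command to move; the robot and the scene stay as the last step left them, time stands still between calls to the robot, and variables do not carry over. Pictures are saved under pics/ and viewed, and the job is handed in when it is done.

```bash
ls; mkdir -p pics
cat > h.py <<'E'
import numpy as np, cv2, json
from plant import ctrl, snapshot, silhouettes
from scipy.spatial.transform import Rotation as R
def save(s,name): cv2.imwrite('pics/'+name, s["image"][:,:,::-1])
E
python3 - <<'E'
from h import *
o=ctrl.get_obs(); print(o); print(ctrl.tcp_to_grasp)
for n in ("scene","top","wrist"):
    s=snapshot(n); save(s,n+'0.png'); print(n,{k:v for k,v in s.items() if k!='image'})
    for t in ("box_rim","carton_center","lid_grip","tall_center"):
        for d in silhouettes(s,t): print(n,t,d['bbox'],round(d['confidence'],2),d['mask'].sum())
E
```

```text
pics
{'clock': 0.0, 'joint_pos': array([ 9.31695592e+01,  2.05915550e+01,  6.32456642e-01, -2.07865226e-02,
       -7.01341997e+01, -1.65074813e+01]), 'qvel': array([-0.00799914, -0.01416584, -0.02481696,  0.08324646,  0.05870483,
       -0.01110982]), 'tau': array([ 2.11029233e-03, -5.82720172e+01,  2.93057656e+01,  6.99679077e+00,
        7.02322679e-03, -1.52330790e-04]), 'tool_pos': array([0.15562107, 0.6563086 , 0.22560922]), 'orientation': array([-8.99049948e+01,  7.77738113e-03,  1.66655005e+02]), 'force': array([ 0.85200513, -0.61258648,  0.40162453]), 'moment': array([-0.01619045,  0.0120113 , -0.08444513]), 'opening': 0.08751238716911101}
0.0188
scene {'camera_matrix': array([[388.68492422,   0.        , 260.62615611],
       [  0.        , 388.68492422, 180.51414508],
       [  0.        ,   0.        ,   1.        ]]), 'eye': array([0.772368  , 0.46258468, 0.7206861 ]), 'orientation': array([-135.78024522,   -0.15873233,  150.59709178]), 'shot': 1}
scene box_rim [188.2, 174.2, 106.4, 93.9] 0.83 6154
scene carton_center [211.2, 132.6, 36.2, 30.5] 0.98 851
scene carton_cent
[... 777 characters left out ...]
1
top carton_center [354.2, 215.7, 24.1, 30.7] 0.65 740
top carton_center [315.4, 190.5, 19.4, 34.2] 0.59 690
top lid_grip [119.1, 139.4, 52.1, 63.7] 0.66 3251
wrist {'camera_matrix': array([[297.31863964,   0.        , 256.83577991],
       [  0.        , 297.31863964, 184.88331156],
       [  0.        ,   0.        ,   1.        ]]), 'mount': array([[-1.76888795e-04,  9.57034047e-01,  2.89975519e-01,
        -7.93077336e-02],
       [-2.78454058e-04, -2.89975560e-01,  9.57034010e-01,
        -1.58970126e-01],
       [ 9.99999946e-01,  8.85437329e-05,  3.17783441e-04,
         1.52274800e-05],
       [ 0.00000000e+00,  0.00000000e+00,  0.00000000e+00,
         1.00000000e+00]]), 'shot': 3}
```

View pics/scene0.png

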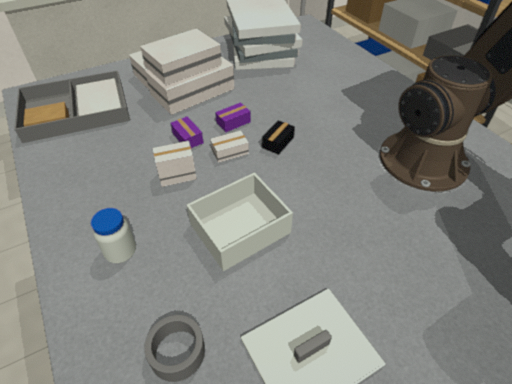

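View pics/top0.png

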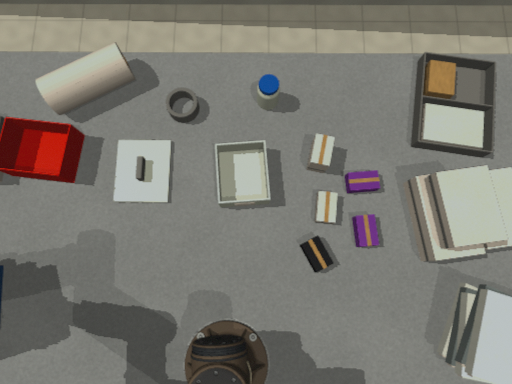

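View pics/wrist0.png

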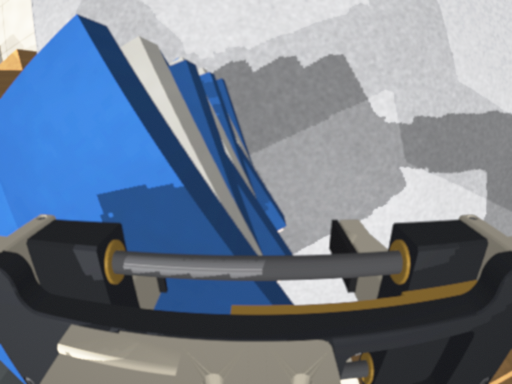

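```bash
cat >> h.py <<'E'
from scipy.optimize import minimize
def cam(s):
    M=R.from_euler('xyz',s['orientation'],degrees=True).as_matrix(); return s['camera_matrix'],M,np.array(s['eye'])
def proj(s,P):
    K,M,e=cam(s); c=(np.atleast_2d(P)-e)@M; return (c[:,:2]/c[:,2:])*[K[0,0],K[1,1]]+K[:2,2]
def ray(s,uv,z):
    K,M,e=cam(s); d=M@np.array([(uv[0]-K[0,2])/K[0,0],(uv[1]-K[1,2])/K[1,1],1]); return e+d*(z-e[2])/d[2]
def corners(x,y,yaw,dims,z0):
    c=np.array([[i,j,k] for i in(-.5,.5) for j in(-.5,.5) for k in(0,1)])*dims
    c=c@R.from_euler('z',yaw,degrees=True).as_matrix().T; return c+[x,y,z0]
def hullmask(s,P,up=4):
    m=np.zeros((384*up,512*up),np.uint8); p=((proj(s,P)+.5)*up-.5)
    cv2.fillConvexPoly(m,cv2.convexHull(np.round(p).astype(np.int32)),255); return cv2.resize(m,(512,384),interpolation=cv2.INTER_AREA)/255.
def fit(views,dims,z0,x0):
    # views: list of (s,mask)
    ms=[]
    for s,m in views:
        h=np.zeros((384,512),np.uint8); cs,_=cv2.findContours(m.astype(np.uint8),0,1)
        c=max(cs,key=cv2.contourArea); cv2.fillPoly(h,[cv2.convexHull(c)],1); ms.append(h.astype(float))
    def cost(p): return sum(np.abs(hullmask(s,corners(p[0],p[1],p[2],dims,z0))-h).sum()/h.sum() for (s,_),h in zip(views,ms))
    best=None
    for yaw in range(0,180,15):
        r=minimize(cost,[x0[0],x0[1],yaw],method='Nelder-Mead',options=dict(initial_simplex=[[x0[0],x0[1],yaw],[x0[0]+.015,x0[1],yaw],[x0[0],x0[1]+.015,yaw],[x0[0],x0[1],yaw+10]],xatol=1e-4,fatol=1e-4))
        if best is None or r.fun<best.fun: best=r
    return best.x,best.fun
def near(s,t,uv):
    L=[d for d in silhouettes(s,t) if np.hypot(d['bbox'][0]+d['bbox'][2]/2-uv[0],d['bbox'][1]+d['bbox'][3]/2-uv[1])<18]
    return L[0]['mask'] if L else None
E
python3 - <<'E'
from h import *
S=snapshot("scene");T=snapshot("top")
c=[cv2.resize(S["image"][100:200,130:310],None,fx=4,fy=4,interpolation=2)[:,:,::-1]]
cv2.imwrite('pics/crop1.png',c[0])
V=T["image"].copy(); U=S["image"].copy()
for t,d,z,us,ut in (("box_rim",(.18,.15,.071),0,(241,220),(243,173)),("carton_center",(.09,.056,.042),0,(230,147),(326,207)),("tall_center",(.09,.056,.085),0,(175,161),(322,152)),("lid_grip",(.2,.168,.006),.006,(315,336),(145,171))):
    vs=[]
    for s,uv in((S,us),(T,ut)):
        m=near(s,t,uv)
        if m is not None: vs.append((s,m))
    for v in ([vs] + [[q] for q in vs] if len(vs)>1 else [vs]):
        if not v: print(t,'none');continue
        x,f=fit(v,np.array(d),z,ray(T,ut,z+d[2])); print(t,[q[0]['shot'] for q in v],np.round(x,4),round(f/len(v),3))
        if v is vs:
            for im,s in((V,T),(U,S)):
                p=proj(s,corners(*x,np.array(d),z)); cv2.polylines(im,[cv2.convexHull(np.round(p).astype(np.int32))],True,(255,0,255),1)
cv2.imwrite('pics/fit_t.png',V[:,:,::-1]);cv2.imwrite('pics/fit_s.png',U[:,:,::-1])
E
```

```text
box_rim [4, 5] [ 0.5437 -0.0394  5.4015] 0.032
box_rim [4] [ 5.445000e-01 -3.720000e-02  1.859182e+02] 0.031
box_rim [5] [ 5.428000e-01 -3.980000e-02  1.848405e+02] 0.023
carton_center [4, 5] [  0.4459  -0.2894 173.958 ] 0.067
carton_center [4] [  0.447   -0.2868 173.0176] 0.047
carton_center [5] [ 0.4458 -0.2905 -5.4482] 0.054
tall_center [4, 5] [  0.6074  -0.2734 -10.4512] 0.062
tall_center [4] [  0.6078  -0.2704 -11.9588] 0.031
tall_center [5] [  0.6073  -0.2742 -10.2793] 0.068
lid_grip [4, 5] [0.5606 0.2721 0.3705] 0.034
lid_grip [4] [0.561  0.2746 0.3862] 0.012
lid_grip [5] [0.5607 0.2691 0.3995] 0.029
```

View pics/crop1.png

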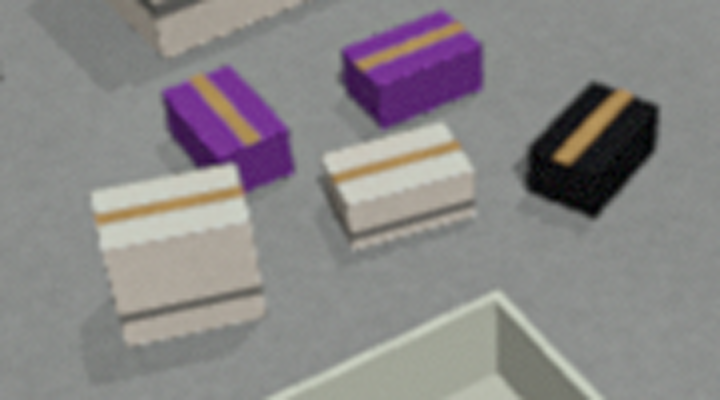

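View pics/fit_t.png

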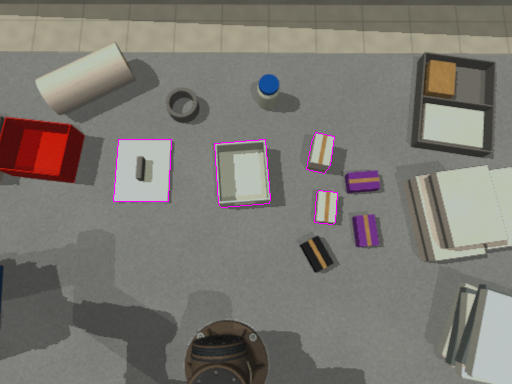

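View pics/fit_s.png

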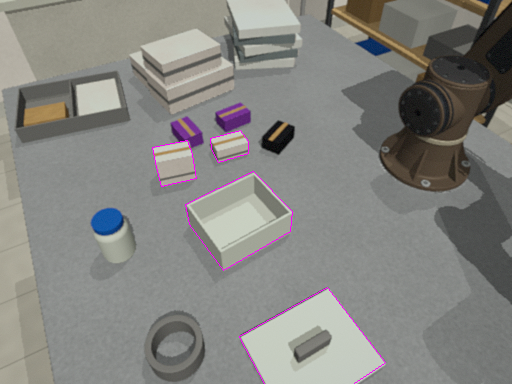

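The pictures show five carton-like things. In the scene view they are at low white (230,146), tall white (175,163), purple (187,132), purple (233,117) and black (278,137). The target is the low white one with the grey band, at (326,207) in the top view. The crop confirms this, because it is half the height of the white one at (175,163). The fits match the outlines:

| Thing | x (m) | y (m) | yaw (°) |
|---|---|---|---|
| Box | 0.544 | -0.039 | 5.4 |
| Low carton | 0.446 | -0.289 | -6 |
| Lid | 0.561 | 0.272 | 0.4 |

Next I move in an arc towards the carton.

```bash
cat >> h.py <<'E'
def go(x,y,z,yaw=None):
    o=ctrl.get_obs(); M=R.from_euler('xyz',o['orientation'],degrees=True)
    d=M.inv().apply(np.array([x,y,z])-o['tool_pos'])*100
    print('clock',round(o['clock'],2),'pos',np.round(o['tool_pos'],4),'ori',np.round(o['orientation'],2),'F',np.round(o['force'],1),'op',round(o['opening'],4))
    print('shift cm (tool axes now)',np.round(d,2),'norm',round(np.linalg.norm(d),2))
    if yaw is not None:
        rv=(M.inv()*R.from_euler('xyz',[-90,0,yaw],degrees=True)).as_rotvec(degrees=True); print('turn',np.round(rv,2))
E
python3 -m pendant '[[[-3.45,0,2.2,0,0,0,1],[-3.45,0,2.2,0,0,0,1],[-3.45,0,2.2,0,0,0,1],[-3.45,0,2.2,0,0,0,1],[-3.45,0,2.2,0,0,0,1],[-3.45,0,2.2,0,0,0,1],[-3.45,0,2.2,0,0,0,1],[-3.45,0,2.2,0,0,0,1],[-3.45,0,2.2,0,0,0,1],[-3.45,0,2.2,0,0,0,1],[-3.45,0,2.2,0,0,0,1],[-3.45,0,2.2,0,0,0,1]]]'
python3 -c "
from h import *
go(.446,-.289,.227,174); print(ctrl.get_obs()['joint_pos'])"
```

```text
clock: 2.25
tool_pos: [0.4988, 0.3028, 0.227]
orientation: [-90.0, 0.0, 166.7]
force: [0.9, 1.4, -0.2]
opening: 0.0876
clock 2.25 pos [0.4988 0.3028 0.227 ] ori [-9.0040e+01  2.0000e-02  1.6668e+02] F [ 0.9  1.4 -0.2] op 0.0876
shift cm (tool axes now) [-8.50e+00 -4.00e-02  5.88e+01] norm 59.41
turn [ 0.04 -7.32 -0.03]
[ 5.04527078e+01  1.19450613e+01 -1.12158306e+01  4.09591871e-03
 -6.67906705e+01  2.62254982e+01]
```

```bash
python3 -m pendant '[[[-0.57,0,3.9,0,0,0,1],[-0.57,0,3.9,0,0,0,1],[-0.57,0,3.9,0,0,0,1],[-0.57,0,3.9,0,0,0,1],[-0.57,0,3.9,0,0,0,1],[-0.57,0,3.9,0,0,0,1],[-0.57,0,3.9,0,0,0,1],[-0.57,0,3.9,0,0,0,1],[-0.57,0,3.9,0,0,0,1],[-0.57,0,3.9,0,0,0,1],[-0.57,0,3.9,0,0,0,1],[-0.57,0,3.9,0,0,0,1]]]'
python3 -c "
from h import *
go(.446,-.289,.18,174)"
```

```text
clock: 3.25
tool_pos: [0.4557, -0.1686, 0.2271]
orientation: [-90.0, 0.1, 166.7]
force: [0.5, 0.1, 0.9]
opening: 0.0878
clock 3.25 pos [ 0.4557 -0.1686  0.2271] ori [-9.0020e+01  7.0000e-02  1.6668e+02] F [0.5 0.1 0.9] op 0.0878
shift cm (tool axes now) [-1.82  4.71 11.94] norm 12.96
turn [ 0.01 -7.32 -0.07]
```

```bash
python3 -m pendant '[[[-0.46,1.18,2.99,0,0,0,1],[-0.46,1.18,2.99,0,0,0,1],[-0.46,1.18,2.99,0,0,0,1],[-0.44,1.17,2.97,0,0,0,1],[0,0,0,0,-3.66,0,1],[0,0,0,0,-3.66,0,1],[0,0,0,0,0,0,1],[0,0,0,0,0,0,1]]]'
python3 - <<'E'
from h import *
go(.446,-.289,.009,174)
s=snapshot('wrist'); save(s,'w1.png')
S=snapshot("scene");T=snapshot("top"); save(T,'t1.png')
d=np.array((.09,.056,.042))
for s,uv in((S,(230,147)),(T,(326,207))):
    m=near(s,'carton_center',uv)
    if m is not None: print(fit([(s,m)],d,0,(.446,-.289)),m.sum())
E
```

```text
clock: 3.92
tool_pos: [0.4464, -0.2873, 0.1795]
orientation: [-90.0, 0.0, 173.9]
force: [0.9, -0.5, -0.5]
opening: 0.0879
clock 3.92 pos [ 0.4464 -0.2873  0.1795] ori [-90.     0.   173.86] F [ 0.9 -0.5 -0.5] op 0.0879
shift cm (tool axes now) [ 0.02 17.05  0.17] norm 17.05
turn [-0.   -0.14 -0.  ]
(array([  0.44720717,  -0.28675179, 175.75711531]), np.float64(0.04172018152239062)) 873
(array([  0.43451945,  -0.28970119, 174.28768903]), np.float64(0.3843916890811991)) 452
```

View pics/w1.png

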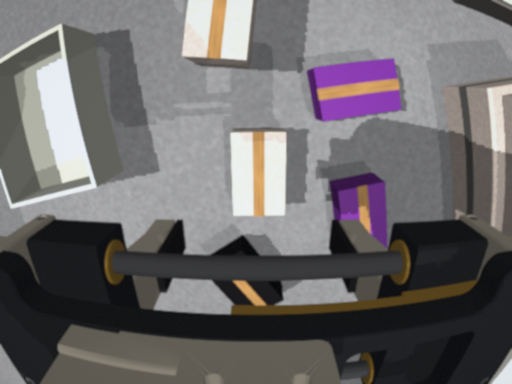

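View pics/t1.png

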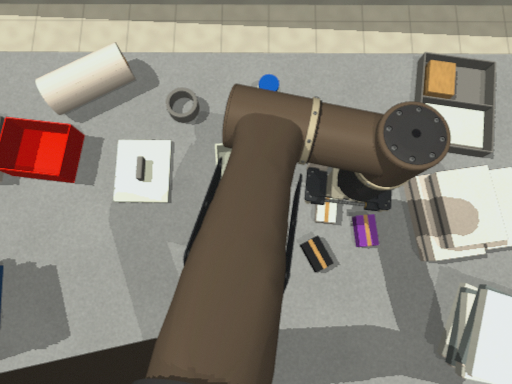

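```bash
cat >> h.py <<'E'
def wray(s,o,uv,z):
    K=s['camera_matrix']; p=(np.array(uv)-K[:2,2])/K[0,0]; r=np.hypot(*p); d=np.r_[p/r*np.sin(r),np.cos(r)]
    m=s['mount']; M=R.from_euler('xyz',o['orientation'],degrees=True).as_matrix()
    e=o['tool_pos']+M@m[:3,3]; d=M@m[:3,:3]@d; return e+d*(z-e[2])/d[2]
E
python3 - <<'E'
from h import *
o=ctrl.get_obs(); s=snapshot('wrist')
for n,uv in dict(c1=(231,132),c2=(286,131),c3=(285,215),c4=(232,215),pA=(331,182),pA2=(338,205),pB=(383,176),black=(243,237)).items(): print(n,np.round(wray(s,o,uv,.042),4))
for d in silhouettes(s,'carton_center'): print(d['bbox'],d['confidence'])
E
```

```text
c1 [ 0.4939 -0.266   0.042 ]
c2 [ 0.4892 -0.3209  0.042 ]
c3 [ 0.3991 -0.3127  0.042 ]
c4 [ 0.4051 -0.2557  0.042 ]
pA [ 0.4311 -0.3646  0.042 ]
pA2 [ 0.404  -0.3719  0.042 ]
pB [ 0.4318 -0.4251  0.042 ]
black [ 0.3775 -0.2643  0.042 ]
[326.5, 172.8, 62.1, 70.9] 0.93
[228.5, 129.9, 60.7, 86.4] 0.9
[307.6, 59.3, 91.3, 65.1] 0.78
[216.0, 234.8, 70.7, 67.2] 0.71
```

```bash
python3 -m pendant '[[[-0.05,3,0.15,0,0,0,0.85],[0,3,0,0,0,0,0.85],[0,3,0,0,0,0,0.85],[0,3,0,0,0,0,0.85],[0,2,0,0,0,0,0.85],[0,1.5,0,0,0,0,0.85],[0,1,0,0,0,0,0.85],[0,0.5,0,0,0,0,0.85],[0,0,0,0,0,0,0.85]]]'
python3 -c "
from h import *
go(.447,-.289,.009,174)"
```

```text
clock: 5.02
tool_pos: [0.4465, -0.2886, 0.0088]
orientation: [-90.0, -0.1, 174.0]
force: [-0.0, 0.3, 0.4]
opening: 0.0743
clock 5.02 pos [ 0.4465 -0.2886  0.0088] ori [-9.0010e+01 -8.0000e-02  1.7398e+02] F [-0.   0.3  0.4] op 0.0743
shift cm (tool axes now) [-0.06 -0.02  0.04] norm 0.07
turn [ 0.01 -0.02  0.08]
```

```bash
python3 -m pendant '[[[0,0,0,0,0,0,0],[0,0,0,0,0,0,0],[0,0,0,0,0,0,0],[0,0,0,0,0,0,0],[0,0,0,0,0,0,0],[0,0,0,0,0,0,0]]]'
python3 -m pendant '[[[0,-2,0,0,0,0,0],[0,-4,0,0,0,0,0],[0,-4,0,0,0,0,0],[0,-3,0,0,0,0,0],[0,-2,0,0,0,0,0],[0,0,0,0,0,0,0],[0,0,0,0,0,0,0]]]'
python3 - <<'E'
from h import *
go(.542,-.039,.16,185.2)
s=snapshot('wrist'); save(s,'w2.png')
S=snapshot("scene"); m=near(S,'box_rim',(241,220))
save(S,'s2.png')
if m is not None: print(fit([(S,m)],np.array((.18,.15,.071)),0,(.543,-.039)))
E
```

```text
clock: 5.52
tool_pos: [0.4474, -0.2889, 0.0104]
orientation: [-90.0, 0.1, 174.0]
force: [-1.2, 1.7, 7.2]
opening: 0.0562
clock: 6.1
tool_pos: [0.4472, -0.2887, 0.1607]
orientation: [-90.0, 0.2, 174.0]
force: [-0.3, -0.3, -2.1]
opening: 0.0562
clock 6.1 pos [ 0.4472 -0.2887  0.1607] ori [-90.     0.18 173.97] F [-0.3 -0.3 -2.1] op 0.0562
shift cm (tool axes now) [ -6.8    0.09 -25.83] norm 26.71
turn [ -0.02 -11.23  -0.17]
(array([ 5.44056619e-01, -3.66150239e-02,  1.85057209e+02]), np.float64(0.042939958223022504))
```

View pics/w2.png

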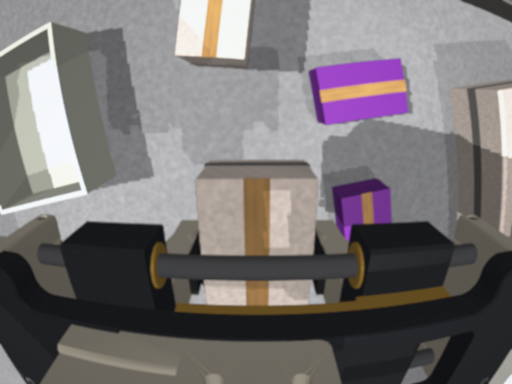

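View pics/s2.png

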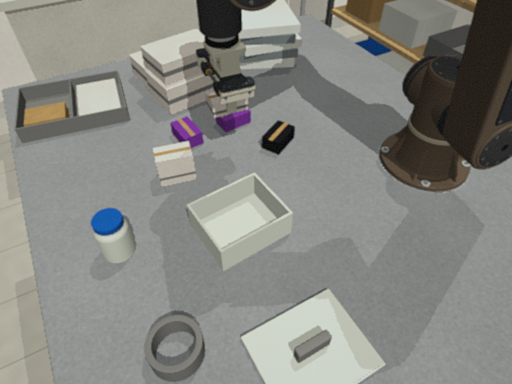

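```bash
python3 -m pendant '[[[-0.5,0,-1.9,0,0,0,0],[-1,0,-3.7,0,0,0,0],[-1,0,-3.7,0,0,0,0],[-1,0,-3.7,0,0,0,0],[-1,0,-3.7,0,0,0,0],[-1,0,-3.7,0,0,0,0],[-1,0,-3.7,0,0,0,0],[-0.5,0,-1.8,0,-2.8,0,0],[0,0,0,0,-4.2,0,0],[0,0,0,0,-4.2,0,0],[0,0,0,0,0,0,0],[0,0,0,0,0,0,0]]]'
python3 - <<'E'
from h import *
o=ctrl.get_obs(); go(.5437,-.0385,.015,185.2)
s=snapshot('wrist'); save(s,'w3.png')
S=snapshot("scene");save(S,'s3.png')
for t in('box_rim','carton_center'):
  for d in silhouettes(s,t): print(t,d['bbox'],d['confidence'])
E
```

```text
clock: 7.25
tool_pos: [0.5429, -0.0385, 0.1582]
orientation: [-90.0, -0.1, -174.9]
force: [-0.2, -0.3, -0.9]
opening: 0.0557
clock 7.25 pos [ 0.5429 -0.0385  0.1582] ori [-8.9980e+01 -1.4000e-01 -1.7494e+02] F [-0.2 -0.3 -0.9] op 0.0557
shift cm (tool axes now) [-0.12 14.32  0.  ] norm 14.32
turn [-0.02 -0.14  0.14]
box_rim [167.8, 83.7, 180.8, 142.6] 0.68
carton_center [478.4, 187.5, 31.5, 49.9] 0.9
carton_center [193.2, 157.3, 126.4, 148.8] 0.73
```

View pics/w3.png

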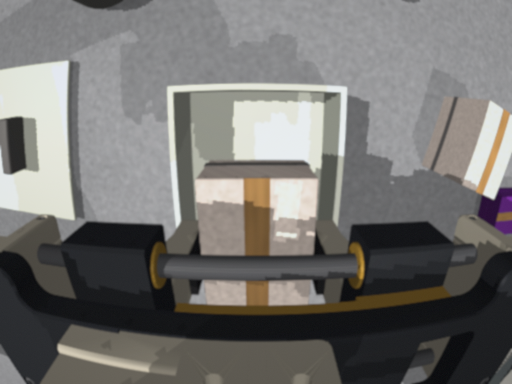

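View pics/s3.png

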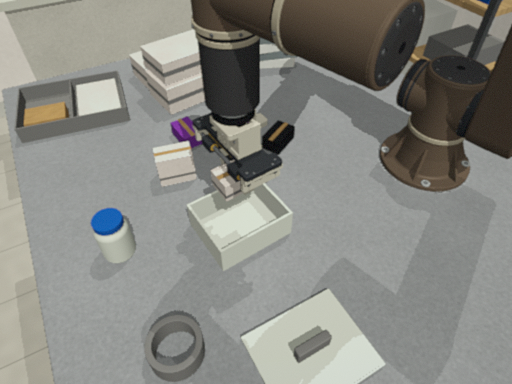

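```bash
python3 - <<'E'
from h import *
o=ctrl.get_obs(); s=snapshot('wrist')
for uv in ((169,87),(346,87),(174,150),(344,150)): print(np.round(wray(s,o,uv,.071),4))
print(corners(.5437,-.0385,5.2,np.array((.18,.15,.071)),0)[1::2])
E
python3 -m pendant '[[[-0.1,2,0,0,0,0,0],[0,3,0,0,0,0,0],[0,3,0,0,0,0,0],[0,2,0,0,0,0,0],[0,1,0,0,0,0,0],[0,0,0,0,0,0,0],[0,0,0,0,0,0,0]]]'
python3 -c "
from h import *
go(.5437,-.0385,.0155,185.2)"
```

```text
[0.6267 0.0423 0.071 ]
[ 0.6399 -0.1059  0.071 ]
[0.5727 0.0353 0.071 ]
[ 0.5858 -0.1113  0.071 ]
[[ 0.46086785 -0.12134826  0.071     ]
 [ 0.44727296  0.0280344   0.071     ]
 [ 0.64012704 -0.1050344   0.071     ]
 [ 0.62653215  0.04434826  0.071     ]]
clock: 8.08
tool_pos: [0.5449, -0.0385, 0.0498]
orientation: [-90.0, -0.0, -174.8]
force: [0.4, -1.3, -0.5]
opening: 0.0559
clock 8.08 pos [ 0.5449 -0.0385  0.0498] ori [-8.9980e+01 -1.0000e-02 -1.7483e+02] F [ 0.4 -1.3 -0.5] op 0.0559
shift cm (tool axes now) [ 0.12  3.43 -0.01] norm 3.44
turn [-0.02 -0.03  0.01]
```

```bash
python3 -m pendant '[[[0,1,0,0,0,0,0],[0,0.9,0,0,0,0,0],[0,0.6,0,0,0,0,0],[0,0.4,0,0,0,0,0],[0,0.25,0,0,0,0,0],[0,0.2,0,0,0,0,0],[0,0,0,0,0,0,0],[0,0,0,0,0,0,0]]]'
```

```text
clock: 8.75
tool_pos: [0.5447, -0.0383, 0.0161]
orientation: [-90.0, 0.0, -174.8]
force: [-0.0, -0.1, -1.6]
opening: 0.0561
```

```bash
python3 -m pendant '[[[0,0.08,0,0,0,0,0],[0,0,0,0,0,0,0],[0,0,0,0,0,0,0.77],[0,0,0,0,0,0,0.77],[0,0,0,0,0,0,0.77],[0,0,0,0,0,0,0.77]]]'
python3 -m pendant '[[[0,-0.5,0,0,0,0,0.77],[0,-1.5,0,0,0,0,0.77],[0,-3,0,0,0,0,0.77],[0,-4,0,0,0,0,0.77],[0,-4,0,0,0,0,0.77],[0,-3,0,0,0,0,0.9],[0,-1,0,0,0,0,1],[0,0,0,0,0,0,1],[0,0,0,0,0,0,1]]]'
python3 - <<'E'
from h import *
go(.561,.272,.185,180.4); s=snapshot('wrist'); save(s,'w4.png')
E
```

```text
clock: 9.25
tool_pos: [0.5446, -0.0384, 0.0152]
orientation: [-90.0, 0.0, -174.8]
force: [-0.0, -0.7, 1.1]
opening: 0.0669
clock: 10.0
tool_pos: [0.5445, -0.0383, 0.1856]
orientation: [-90.0, 0.1, -174.8]
force: [0.8, 0.7, -0.8]
opening: 0.0861
clock 10.0 pos [ 0.5445 -0.0383  0.1856] ori [-9.0040e+01  8.0000e-02 -1.7483e+02] F [ 0.8  0.7 -0.8] op 0.0861
shift cm (tool axes now) [ -4.44   0.09 -30.75] norm 31.07
turn [ 0.04  4.77 -0.08]
```

View pics/w4.png

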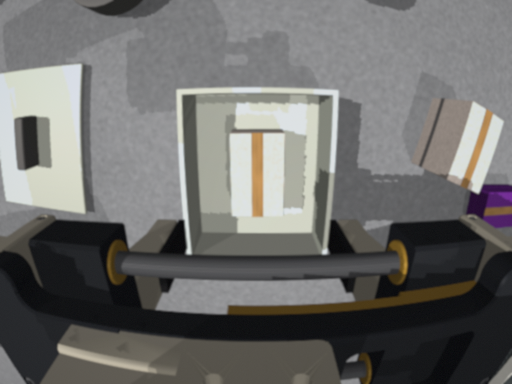

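The carton lies flat and centred in the box at (257,173). Next is the lid.

```bash
python3 -m pendant '[[[-0.3,0,-2,0,0,0,1],[-0.58,0,-4,0,0,0,1],[-0.58,0,-4,0,0,0,1],[-0.58,0,-4,0,0,0,1],[-0.58,0,-4,0,0,0,1],[-0.58,0,-4,0,0,0,1],[-0.58,0,-4,0,0,0,1],[-0.58,0,-3.8,0,0,0,1],[-0.1,0,-1,0,2.4,0,1],[0,0,0,0,2.4,0,1],[0,0,0,0,0,0,1],[0,0,0,0,0,0,1]]]'
python3 - <<'E'
from h import *
go(.561,.272,.1,180.4); o=ctrl.get_obs(); s=snapshot('wrist'); save(s,'w5.png')
S=snapshot('scene'); m=near(S,'lid_grip',(313,340)); T=snapshot('top')
if m is not None: print(fit([(S,m)],np.array((.2,.168,.006)),.006,(.561,.272)))
E
```

```text
clock: 11.05
tool_pos: [0.5604, 0.272, 0.1833]
orientation: [-89.9, -0.1, -179.5]
force: [0.5, 0.0, 0.5]
opening: 0.0879
clock 11.05 pos [0.5604 0.272  0.1833] ori [-8.9880e+01 -1.5000e-01 -1.7953e+02] F [0.5 0.  0.5] op 0.0879
shift cm (tool axes now) [-0.09  8.33 -0.02] norm 8.33
turn [-0.12  0.07  0.15]
(array([ 0.56121904,  0.27453424, -0.0259056 ]), np.float64(0.0782324043412968))
```

View pics/w5.png

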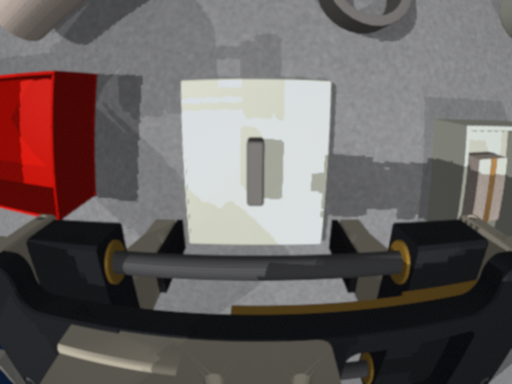

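Run:
```python
from h import *
o=ctrl.get_obs(); s=snapshot('wrist')
q=[wray(s,o,uv,.012) for uv in ((181,81),(330,81),(325,244),(189,244))]; print(np.round(q,4),np.mean(q,0))
q=[wray(s,o,uv,.046) for uv in ((248,139),(264,139),(264,206),(248,206))]; print(np.round(q,4),np.mean(q,0))
```

```text
[[0.6606 0.3567 0.012 ]
 [0.6615 0.1902 0.012 ]
 [0.461  0.1831 0.012 ]
 [0.4599 0.3576 0.012 ]] [0.56076491 0.27190594 0.012     ]
[[0.5983 0.2804 0.046 ]
 [0.5984 0.2643 0.046 ]
 [0.5265 0.2634 0.046 ]
 [0.5263 0.2805 0.046 ]] [0.56239673 0.27215829 0.046     ]
```

```bash
python3 -m pendant '[[[-0.05,2,0,0.1,0,0.1,0.7],[0,4,0,0,0,0,0.7],[0,4,0,0,0,0,0.7],[0,3,0,0,0,0,0.7],[0,2,0,0,0,0,0.7],[0,1,0,0,0,0,0.7],[0,0.5,0,0,0,0,0.7],[0,0,0,0,0,0,0.7],[0,0,0,0,0,0,0.7]]]'
python3 -c "
from h import *
go(.561,.272,.0165,180.2)"
```

```text
clock: 12.05
tool_pos: [0.5627, 0.2726, 0.0214]
orientation: [-90.0, 0.2, -179.6]
force: [0.4, 0.8, 0.7]
opening: 0.0611
clock 12.05 pos [0.5627 0.2726 0.0214] ori [ -89.96    0.19 -179.6 ] F [0.4 0.8 0.7] op 0.0611
shift cm (tool axes now) [0.18 0.49 0.06] norm 0.53
turn [-0.04  0.2  -0.19]
```

```bash
python3 -m pendant '[[[0.1,0.3,0.05,0,0,-0.15,0.7],[0,0.15,0,0,0,0,0.7],[0,0,0,0,0,0,0.7]]]'
python3 -c "
from h import *
go(.561,.272,.0165,180.2)"
```

```text
clock: 12.3
tool_pos: [0.5611, 0.2718, 0.0163]
orientation: [-90.0, -0.0, -179.6]
force: [0.1, 0.1, -0.1]
opening: 0.0613
clock 12.3 pos [0.5611 0.2718 0.0163] ori [ -89.95   -0.   -179.63] F [ 0.1  0.1 -0.1] op 0.0613
shift cm (tool axes now) [ 0.01 -0.02 -0.02] norm 0.03
turn [-0.05  0.17  0.  ]
```

```bash
python3 -m pendant '[[[0,0,0,0,0,0,0],[0,0,0,0,0,0,0],[0,0,0,0,0,0,0],[0,0,0,0,0,0,0],[0,0,0,0,0,0,0],[0,0,0,0,0,0,0],[0,0,0,0,0,0,0],[0,0,0,0,0,0,0]]]'
python3 -m pendant '[[[0,-1,0,0,0,0,0],[0,-2.5,0,0,0,0,0],[0,-4,0,0,0,0,0],[0,-4,0,0,0,0,0],[0,-2,0,0,0,0,0],[0,-1,0,0,0,0,0],[0,0,0,0,0,0,0],[0,0,0,0,0,0,0]]]'
python3 - <<'E'
from h import *
go(.5437,-.039,.16,185.2); s=snapshot('wrist'); save(s,'w6.png')
E
```

```text
clock: 12.97
tool_pos: [0.561, 0.2718, 0.0157]
orientation: [-89.9, -0.0, -179.6]
force: [-0.1, 0.6, -0.1]
opening: 0.0176
clock: 13.63
tool_pos: [0.5603, 0.2716, 0.16]
orientation: [-89.9, -0.1, -179.6]
force: [-0.3, 0.8, -4.6]
opening: 0.0174
clock 13.63 pos [0.5603 0.2716 0.16  ] ori [-8.9900e+01 -1.0000e-01 -1.7964e+02] F [-0.3  0.8 -4.6] op 0.0174
shift cm (tool axes now) [ 1.86  0.06 31.05] norm 31.1
turn [-0.09 -4.84  0.11]
```

View pics/w6.png

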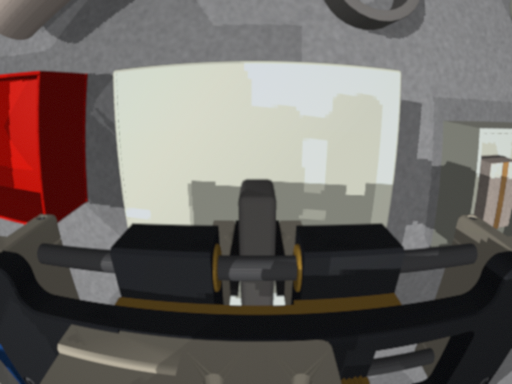

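```bash
python3 -m pendant '[[[0.1,0,1.5,0,0,0,0],[0.2,0,3,0,0,0,0],[0.23,0,3.9,0,0,0,0],[0.23,0,3.9,0,0,0,0],[0.23,0,3.9,0,0,0,0],[0.23,0,3.9,0,0,0,0],[0.23,0,3.9,0,0,0,0],[0.23,0,3.5,0,0,0,0],[0.18,0,2.3,0,-1,0,0],[0,0,1.25,0,-2,0,0],[0,0,0,0,-1.84,0,0],[0,0,0,0,0,0,0]]]'
python3 - <<'E'
from h import *
go(.5437,-.039,.0807,185.2); s=snapshot('wrist'); save(s,'w7.png'); s=snapshot('scene'); save(s,'s7.png')
E
```

```text
clock: 14.68
tool_pos: [0.5432, -0.0403, 0.1592]
orientation: [-89.9, -0.3, -174.8]
force: [-0.9, 0.0, -2.3]
opening: 0.0178
clock 14.68 pos [ 0.5432 -0.0403  0.1592] ori [ -89.88   -0.27 -174.82] F [-0.9  0.  -2.3] op 0.0178
shift cm (tool axes now) [-0.1   7.85 -0.14] norm 7.85
turn [-0.12 -0.02  0.27]
```

View pics/s7.png

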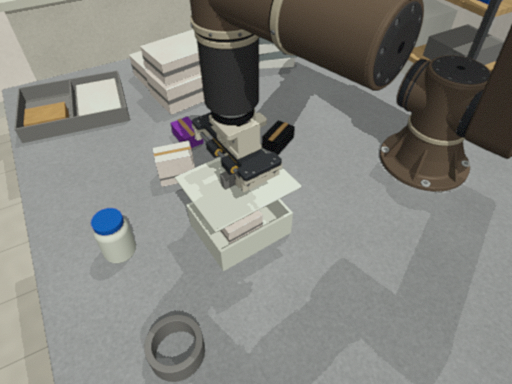

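View pics/w7.png

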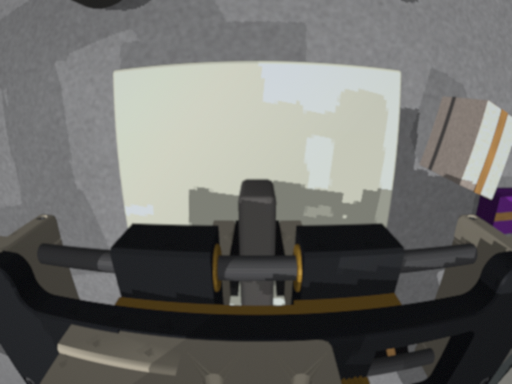

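The lid is level above the box and lined up with it. Now I lower it.

```bash
python3 -m pendant '[[[-0.05,1.5,-0.1,0,0,0.1,0],[0,2,0,0,0,0,0],[0,1.5,0,0,0,0,0],[0,1,0,0,0,0,0],[0,0.6,0,0,0,0,0],[0,0.4,0,0,0,0,0],[0,0,0,0,0,0,0],[0,0,0,0,0,0,0]]]'
python3 -c "
from h import *
go(.5437,-.039,.0807,185.2)"
```

```text
clock: 15.45
tool_pos: [0.5455, -0.0376, 0.0916]
orientation: [-89.9, 0.1, -174.8]
force: [-0.1, -1.0, -2.1]
opening: 0.0178
clock 15.45 pos [ 0.5455 -0.0376  0.0916] ori [-8.9900e+01  7.0000e-02 -1.7476e+02] F [-0.1 -1.  -2.1] op 0.0178
shift cm (tool axes now) [0.19 1.09 0.12] norm 1.11
turn [-0.1   0.04 -0.07]
```

```bash
python3 -m pendant '[[[0.08,0.4,0.06,0,0,0,0],[0,0.3,0,0,0,0,0],[0,0.2,0,0,0,0,0],[0,0.1,0,0,0,0,0],[0,0.1,0,0,0,0,0],[0,0,0,0,0,0,0],[0,0,0,0,0,0,0]]]'
python3 -c "
from h import *
go(.5437,-.039,.0807,185.2)"
```

```text
clock: 16.03
tool_pos: [0.5445, -0.0385, 0.0806]
orientation: [-89.9, 0.1, -174.8]
force: [-2.2, -0.5, 2.7]
opening: 0.0176
clock 16.03 pos [ 0.5445 -0.0385  0.0806] ori [-8.9900e+01  6.0000e-02 -1.7477e+02] F [-2.2 -0.5  2.7] op 0.0176
shift cm (tool axes now) [ 0.08 -0.01  0.04] norm 0.09
turn [-0.1   0.03 -0.06]
```

Contact has begun at exactly the height expected for the lid being home. I release and retreat.

```bash
python3 -m pendant '[[[0,0.05,0,0,0,0,0],[0,0,0,0,0,0,0],[0,0,0,0,0,0,0.6],[0,0,0,0,0,0,0.6],[0,0,0,0,0,0,0.6],[0,0,0,0,0,0,0.6],[0,0,0,0,0,0,0.6]]]'
python3 -m pendant '[[[0,-0.5,0,0,0,0,0.6],[0,-1.5,0,0,0,0,0.6],[0,-3,0,0,0,0,0.6],[0,-3,0,0,0,0,0.6],[0,-3,0,0,0,0,0.6],[0,-2,0,0,0,0,0.6],[0,0,0,0,0,0,0.6],[0,0,0,0,0,0,0.6]]]'
python3 - <<'E'
from h import *
go(.5437,-.039,.2,185.2); o=ctrl.get_obs(); s=snapshot('wrist'); save(s,'w8.png'); S=snapshot('scene'); save(S,'s8.png')
for d in silhouettes(s,'lid_grip'): print(d['bbox'],d['confidence'])
m=near(S,'tall_center',(175,161))
if m is not None: print('tall',fit([(S,m)],np.array((.09,.056,.085)),0,(.607,-.273)))
E
```

```text
clock: 16.62
tool_pos: [0.5445, -0.0385, 0.0796]
orientation: [-89.9, 0.0, -174.8]
force: [0.3, 0.2, 0.6]
opening: 0.0455
clock: 17.28
tool_pos: [0.545, -0.0381, 0.2114]
orientation: [-89.9, 0.2, -174.8]
force: [0.1, -0.5, -1.2]
opening: 0.0525
clock 17.28 pos [ 0.545  -0.0381  0.2114] ori [ -89.94    0.23 -174.78] F [ 0.1 -0.5 -1.2] op 0.0525
shift cm (tool axes now) [0.14 1.14 0.08] norm 1.15
turn [-0.06  0.02 -0.23]
[173.3, 79.2, 166.6, 177.3] 0.69
tall (array([  0.60797032,  -0.27069941, 169.40047566]), np.float64(0.045065222741816395))
```

View pics/w8.png

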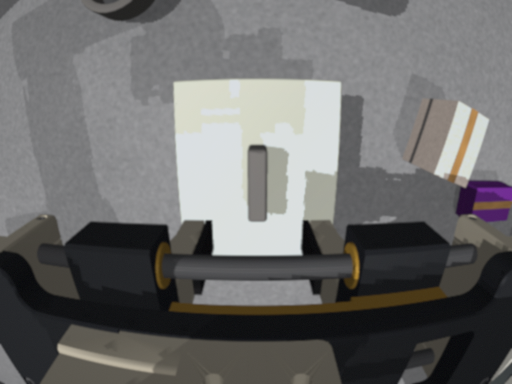

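View pics/s8.png

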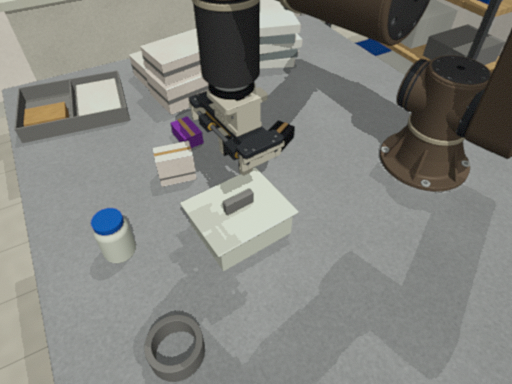

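The wrist view shows the lid square on the box at (257,170), with the bar untouched. The tall carton has not moved. One last check is the lid's fit at rim height.

Run:
```python
from h import *
S=snapshot('scene'); d=np.array((.2,.168,.006))
for q in silhouettes(S,'lid_grip'): print(q['bbox'],q['confidence'])
im=S['image'].copy(); p=proj(S,corners(.544,-.038,5.2,d,.071))
im=cv2.resize(im[150:290,150:330],None,fx=4,fy=4,interpolation=2)
cv2.polylines(im,[cv2.convexHull(np.round((p-[150,150])*4).astype(np.int32))],True,(255,0,255),1)
cv2.imwrite('pics/fin.png',im[:,:,::-1])
for q in silhouettes(S,'lid_grip'):
    b=q['bbox']
    if abs(b[0]+b[2]/2-240)<18 and abs(b[1]+b[3]/2-215)<20:
        for z in(.066,.071,.076): print(z,fit([(S,q['mask'])],d,z,(.544,-.038)))
```

```text
[180.8, 166.2, 120.5, 85.7] 0.68
0.066 (array([ 0.5434865 , -0.04085457,  5.25756844]), np.float64(0.025010562749492146))
0.071 (array([ 0.54492021, -0.0375883 ,  5.29165071]), np.float64(0.017003153614488373))
0.076 (array([ 5.46549653e-01, -3.39073722e-02,  1.85141088e+02]), np.float64(0.015782268777188517))
```

View pics/fin.png

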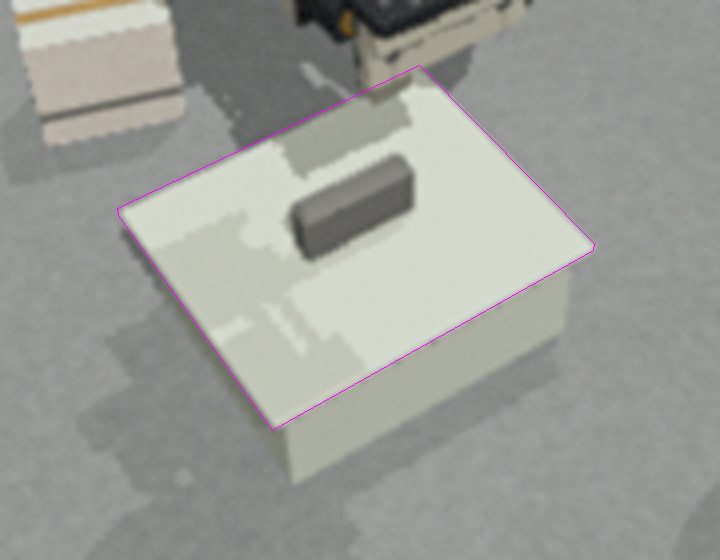

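The predicted outline of a level lid sitting home matches on all four edges, so I'm handing in.

```bash
python3 -c "
from plant import ctrl
print(ctrl.close_job(), ctrl.get_obs()['clock'])"
```

```text
the job is handed in; nothing more can be done
the job is handed in; nothing more can be done
```

I laid the low white carton flat in the centre of the box and put the lid on. I then backed the gripper off and handed the job in at about 17.5 s, well inside the 72 s limit.

- **Lid:** it met the rim at the height expected for being home (TCP 80.6 mm against 80.7 mm). Fitted at rim height, its outline is about 2 mm from the measured box centre and within 1° in yaw. The outline match alone doesn't pin the height, because the fit at 76 mm scored slightly better than the one at 71 mm. The contact height is the firmer evidence.
- **Low carton:** it was lying flat and centred when I last saw it, before the lid went on.
- **Tall carton:** it is within about 1 mm of its starting position.
- **Disagreements:** the scene and top cameras differed by 2–5 mm in y, so I used values in between and confirmed them with the wrist camera. No check failed.

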